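# Fit the keyed drive shaft into the vegetable cutter

### The job

Get the vegetable cutter's drive ready: swing the hinged hold-down arm up off the hub, over centre, until it lies back on its stop, then lift the keyed drive shaft out of the rack. Push the shaft into the hub, turning it until its key slips into the keyway, and press it fully home against the spring until the collar sits down on the hub; finish while still gripping the shaft and holding it down there, and leave the other things on the table where they are.

Things in the scene. Friction and masses are not known exactly. Their poses are not given: they have to be found in the camera images.
- machine: fixed drive base of a bench vegetable cutter: aluminium deck 215 x 170 mm, top 70 mm above the table, white gear housing 110 mm high along its +y side (y 82 to 142 mm). Origin on the table under the hub axis; z up; -x is its front, +x its rear, where the hold-down arm is hinged
- hub_mouth (a point): centre of the bore at the top face of the steel hub, 120 mm above the table, axes as the machine's. Hub: fixed upright sleeve, 60 mm outside, bore 27 mm, 50 mm high. One keyway, 11 mm wide, is cut through its wall over the full height; it faces the front (-x) but up to 0.5 rad to either side (not listed): see it from above, or turn the shaft under a light push until it drops
- hold_hinge (a point): middle of the hold-down arm's hinge axis, 65 mm behind the hub axis, 130 mm above the table; the axis runs along the machine's y
- hold_arm (a joint): angle of the steel hold-down arm (0.3 kg): 0 = closed, lying level to the front, its plate covering the hub; grows as its front end swings up and back; about 1.57 = upright; 2.5 = lying back on its stop. Past upright its weight carries it on to the stop; before upright it falls shut
- hold_grip (a point): middle of the arm's grip bar: round, 12 mm thick, parallel to the hinge, 140 mm from its axis (closed: 75 mm in front of the hub axis, 130 mm above the table). Side bars 73 mm apart inside join it to the hinge; the plate between them ends 45 mm short of the bar's axis, so a finger fits between; the bar may turn between the fingers
- ejector (a joint): travel (m) of the spring-loaded ejector pin in the bore: 0 = up, its top 36 mm below the hub's top face; grows as it is pressed down, 8 mm when the shaft is fully home. It pushes up with 6 N at 0 and 10.8 N at 8 mm, which lifts the shaft again if it is let go.
- rack: white plastic block, fixed, 85 x 180 x 60 mm (x, y, z) with two round holes 42 mm wide on its y axis, 45 mm either side of the centre; origin under its centre. The shaft stands in one hole, the corer in the other.
- shaft: keyed drive shaft, 0.3 to 0.42 kg, upright; origin at its foot, z up. Steel, 24 mm thick, 44 mm long up to the collar, first 5 mm tapered; key on its -x side, 8 mm wide, out to 18.5 mm from the axis, 14 to 44 mm above the foot (the plain first 14 mm enter the bore at any angle). Collar 54 mm wide at 44 to 52 mm rests on the rack; on the hub when home. In the rack the foot is 16 mm above the table
- shaft_grip (a point): centre of the grey grip block on top of the shaft, on the axis, 90 mm above the foot, axes as the shaft's. Block: 56 mm along x, 18 mm thick in y (pinch here), 36 mm high. A small toe at its lower edge on the -x end, out to 41 mm from the axis, points the same way as the key. Neck below it 20 mm thick
- corer: bystander, loose: round-knobbed apple corer standing in the other hole of the rack: black knob 40 mm across, top 88 mm above its origin (centre of its foot)
- bowl: bystander, loose: open steel mixing bowl, 190 mm across, 75 mm high; origin under its centre
- mug: bystander, loose: white mug, 76 mm across, 85 mm high; origin under its centre
- jar: bystander, loose: glass jar with steel lid, 70 mm across, 100 mm high; origin under its centre
- squeeze: bystander, loose: white squeeze bottle, 60 mm across, 170 mm high; origin under its centre
- spatula: bystander, loose: spatula with black handle, 260 mm long, lying along its x; origin under its centre
- salad_bowl: bystander, loose: white ceramic bowl, 150 mm across, 65 mm high; origin under its centre
- tub: bystander, loose: open white plastic tub, 120 x 160 x 70 mm; origin under its centre
Mind the look-alikes: they are no part of the job. Leave any red look-alike of the shaft alone.

How it is judged:
By the outcome, as a careful person would: the job done as asked, in the order asked, and still so for the second after the job is handed in, while the arm keeps its last pose, push and grip.
It also fails if it takes over 64 s, if anything falls off the work surface, if the arm or the gripper's body presses on something with over 40 N, if the wrist force passes 120 N, or if a joint passes its speed limit or range.

### The arm

A 6-joint arm with a two-finger parallel gripper is mounted at the origin on the work surface. World frame = base frame: x ahead of the robot, y to its left, z up, the work surface at z = 0. Lengths are in m, angles in degrees, forces in N, time in s.
With the tool pointing down it reaches from about 0.425 to 0.925 m from the base axis. Payload 12.5 kg.
Tool frame: the origin (TCP) lies at the very end of the fingers, on their centre line; the grasp point (between the pads) lies 19 mm behind it (arm.grasp_offset is the distance from the TCP to the grasp point, in m); y points along the fingers, z is the direction in which the jaws open and shut, and the axes are right-handed (so a half turn about y gives the same grasp; the last joint's range is limited). The gripper opens to 85 mm and grips with 20 to 120 N. Pads are 22 mm wide; open, the fingers measure 114 mm over their backs; the gripper's body (76 mm by 85 mm) begins 54 mm behind the grasp point. The pads swing forward as they close: fully open they stand 13 mm farther back than shut.
Start: joints at [-6.05, 28.126, 89.318, -0, 62.55, -6.05], TCP at [0.625, 0, 0.231] pointing down, gripper open.
Joint ranges: [-177.58, 177.58], [-47.91, 125.51], [2.72, 160], [-65.01, 245.01], [3.68, 167.84], [-153.87, 153.87]. Speed limits (degrees/s): [127.2, 127.2, 159.86, 180, 180, 180].

### API

Orientations are given as a 3x3 rotation matrix whose columns are the frame's x, y, z axes.
In Python, from cell import arm gives the robot as it stands.
- The arm moves only by the shell command python3 -m crank 'ROWS' [FORCE]. ROWS is JSON, a list of rows, each an object with "delta_rot": the turn, a rotation vector about the tool's x, y, z in units of 8 degrees (1.0 is 8 degrees), a list of three; "travel": the shift along the tool's x, y, z in cm, a list of three; "hand": the closure, from 0 (fully open) to 1 (shut). In form: [{"delta_rot": [ax, ay, az], "travel": [x, y, z], "hand": hand}, ...]. A call has 1 to 10 rows; each row shifts and turns the commanded pose from where the row before left it, along the tool's axes as they then stand; what a row does not reach is not made up. A row lasts 1/8 s, in which the tool goes at most 62.5 mm and 10.7 degrees, less where a joint would pass 70% of its speed; a pose out of reach is approached as far as the arm can. A call with a gripper value outside its range is refused whole. The fingers move at their own pace and stop on an object; FORCE is the grip in N (left out, the last holds). Time passes only in rows, so rows that do not move let the fingers close. It gives the time, the measured TCP pose, the force and the opening at its end, in the units of the state.
- arm.sense(): the state, without advancing time (a new reading comes with each control period).
- arm.snapshot(name): name is "scene" or "side" or "wrist"; returns a dict with "pixels" (400x640x3 uint8, red, green, blue), "fx", "fy", "cx", "cy" (pixels), "T" (4x4, takes a point from camera to world coordinates). Camera axes: x right, y up, looking along -z (the intrinsics and any distortion apply to the point x, -y, -z); pixel columns grow to the right and rows downward; lengths in m; the calibration is good to about 2 mm. A picture is of the moment at which its call begins. There is no depth.
- arm.close_job(): hands the job in, once; it reports no verdict.
The state is a dict: "clock": time; "q": joint angles; "joint_velocities": joint speeds; "tau": joint torques, N m; "tcp_pos": TCP position; "ee_rot": TCP orientation; "contact_force": force on the tool from outside, world axes, zero at the start; "ft_torque": the same for the moment, N m; "finger_gap": finger opening in m.
Only numpy, scipy, OpenCV 4.12 (cv2) and the standard library are available. Lean on these libraries where they do the work, as an engineer would, in place of code of your own. Each camera call takes 0.05 s, during which the arm holds its last target.

## Working session

There is one attempt and no reset: what is moved stays moved. The work goes in short steps, Python scripts to look and compute and a shell command to move; the robot and the scene stay as the last step left them, time stands still between calls to the robot, and variables do not carry over. Pictures are saved under pics/ and viewed, and the job is handed in when it is done.

```bash
ls; mkdir -p pics; python3 - <<'E'
from cell import arm
import cv2
print(arm.sense())
for n in ["scene","side","wrist"]:
    s=arm.snapshot(n); cv2.imwrite(f"pics/{n}0.png",s["pixels"][:,:,::-1]); print(n,s["fx"],s["fy"],s["cx"],s["cy"],[k for k in s]); print(s["T"])
E
```

```text
pics
{'clock': 0.0, 'q': array([-6.04959115e+00,  2.81650152e+01,  8.93533427e+01,  9.92560397e-04,
        6.25499413e+01, -6.05013573e+00]), 'joint_velocities': array([-0.06831488,  0.01043804,  0.04570368,  0.08689284,  0.09709699,
        0.04446487]), 'tau': array([-2.53899279e-04, -6.18447447e+01, -2.61596632e+01, -1.41405640e-04,
        4.01603000e-03, -9.44706159e-06]), 'tcp_pos': array([6.24745569e-01, 6.28303038e-05, 2.30698999e-01]), 'ee_rot': array([[ 1.42643626e-06, -1.18378600e-03,  9.99999299e-01],
       [-9.99999990e-01,  1.40916079e-04,  1.59325185e-06],
       [-1.40917867e-04, -9.99999289e-01, -1.18378579e-03]]), 'contact_force': array([-1.01091402,  1.21410458,  0.49356948]), 'ft_torque': array([-0.02372605, -0.01754996,  0.0387433 ]), 'finger_gap': 0.08553545303263156}
scene 461.86896789239574 461.86896789239574 315.0757751114021 200.634803239603 ['pixels', 'fx', 'fy', 'cx', 'cy', 'T']
[[-0.12127744 -0.69937359  0.70439219  1.58577514]
 [ 0.99260358 -0.08153729  0.08994335  0.18059046]
 [-0.00546977  0.71009031  0.70408936  1.07998632]
 [ 0.          0.          0.          1.        ]]
side 434.90302855414853 434.90302855414853 319.70500632075624 192.07030224454198 ['pixels', 'fx', 'fy', 'cx', 'cy', 'T']
[[-0.75904626  0.37644419 -0.53116715 -0.09334284]
 [-0.65085897 -0.41971558  0.63263057  0.84790503]
 [ 0.01521097  0.82591077  0.56359562  0.80374165]
 [ 0.          0.          0.          1.        ]]
wrist 278.70993875181256 278.70993875181256 317.7787351986456 201.29372644164866 ['pixels', 'fx', 'fy', 'cx', 'cy', 'T']
[[ 9.99999178e-01 -2.49904477e-04  1.25753876e-03  6.25862646e-01]
 [-1.56361338e-04  9.49728728e-01  3.13073984e-01  7.98227157e-02]
 [-1.27255928e-03 -3.13073923e-01  9.49727908e-01  3.73360903e-01]
 [ 0.00000000e+00  0.00000000e+00  0.00000000e+00  1.00000000e+00]]
```

View pics/scene0.png

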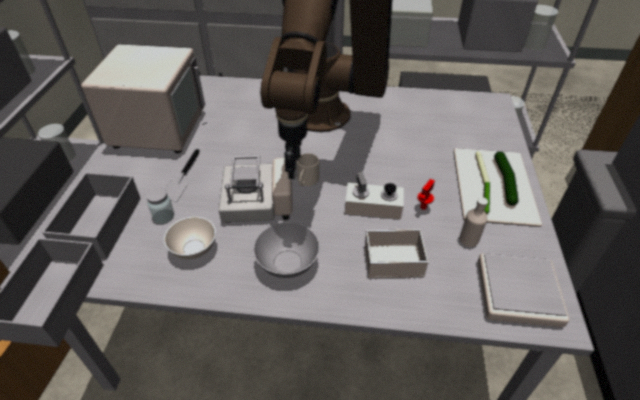

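View pics/side0.png

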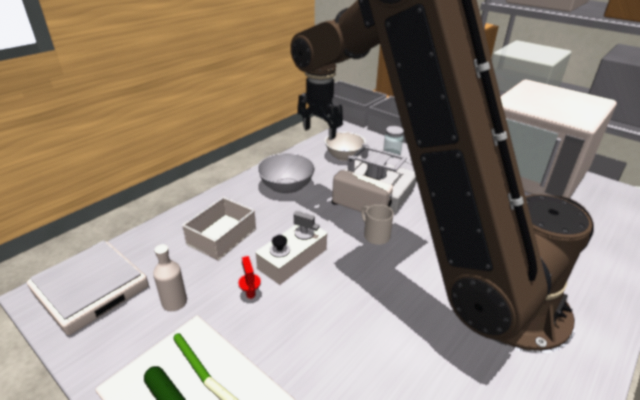

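View pics/wrist0.png

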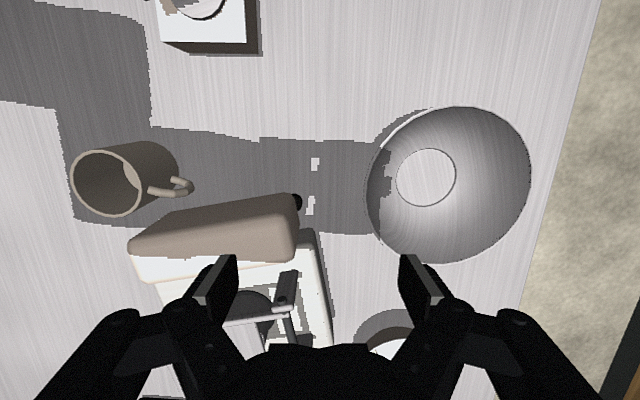

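```bash
cat > h.py <<'E'
import cv2,numpy as np
from cell import arm
def proj(s,P):
    P=np.atleast_2d(P); T=np.array(s["T"]); c=(P-T[:3,3])@T[:3,:3]
    return np.c_[s["cx"]+s["fx"]*c[:,0]/-c[:,2], s["cy"]-s["fy"]*c[:,1]/-c[:,2]]
def ray(s,u,v):
    T=np.array(s["T"]); d=T[:3,:3]@np.array([(u-s["cx"])/s["fx"],-(v-s["cy"])/s["fy"],-1]); return T[:3,3],d
def atz(s,u,v,z):
    o,d=ray(s,u,v); return o+d*(z-o[2])/d[2]
def crop(s,name,u0,v0,w,h,k):
    im=s["pixels"][v0:v0+h,u0:u0+w,::-1]; im=cv2.resize(im,None,fx=k,fy=k,interpolation=cv2.INTER_CUBIC)
    cv2.imwrite(f"pics/{name}.png",im)
E
python3 - <<'E'
from h import *
import pickle
S={}
for n in ["scene","side"]:
    S[n]=arm.snapshot(n)
S["wrist"]=arm.snapshot("wrist")
pickle.dump(S,open("s0.pkl","wb"))
crop(S["scene"],"c1",205,140,130,95,6)
crop(S["scene"],"c2",330,160,120,80,6)
crop(S["side"],"c3",240,140,190,140,4)
E
```

```text
(no output)
```

View pics/c1.png

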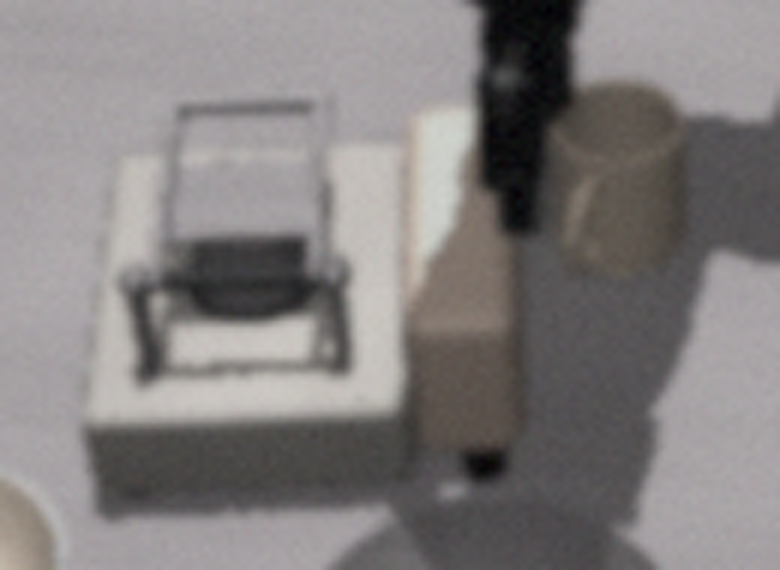

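View pics/c2.png

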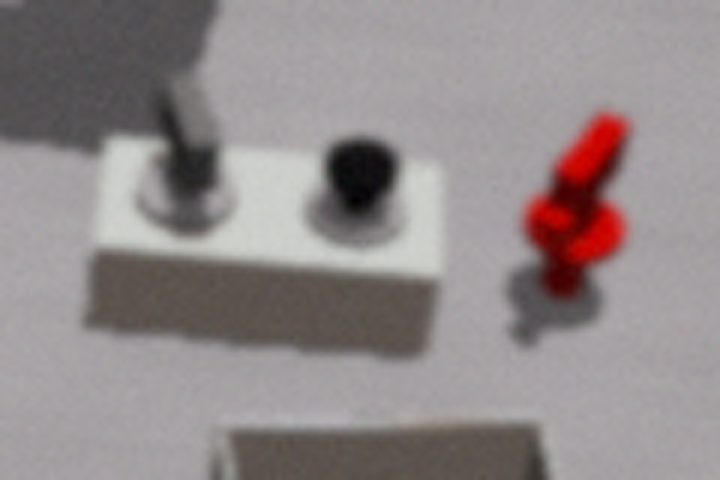

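View pics/c3.png

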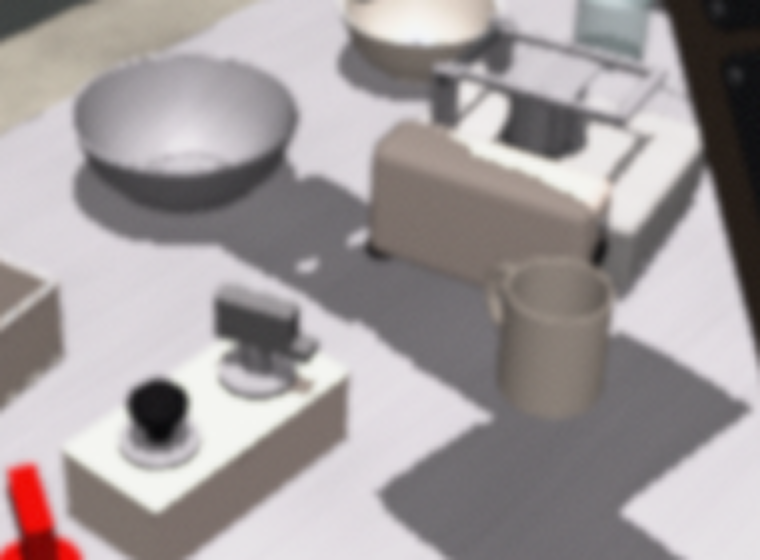

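```bash
python3 - <<'E'
from h import *
import pickle
S=pickle.load(open("s0.pkl","rb")); s=S["scene"]
c=lambda x,y:(205+x/6,140+y/6)
for n,p,z in [("deckRL",(90,418),.07),("deckRR",(408,415),.07),("deckFL",(125,155),.07),("barL",(180,106),.13),("barR",(312,106),.13),("hingeL",(135,278),.13),("hingeR",(340,272),.13),("hubbottomnear",(250,318),.07)]:
    print(n,atz(s,*c(*p),z).round(4))
c=lambda x,y:(330+x/6,160+y/6)
for n,p,z in [("rackFL",(105,138),.06),("rackFR",(442,163),.06),("rackRL",(92,250),.06),("rackRR",(437,275),.06),("collar",(187,192),.064),("corercollar",(357,215),.062),("griptop rear",(198,130),.124),("griptopfront",(178,80),.124),("red collar",(577,220),.05)]:
    print(n,atz(s,*c(*p),z).round(4))
s=S["side"];c=lambda x,y:(240+x/4,140+y/4)
for n,p,z in [("barL",(500,30),.13),("bar?",(660,80),.13),("hinge?",(445,80),.13),("collar",(258,372),.064),("griptopR",(217,290),.124),("griptopF",(298,318),.124),("toe",(315,345),.092)]:
    print("side",n,atz(s,*c(*p),z).round(4))
E
```

```text
deckRL [ 0.6478 -0.2318  0.07  ]
deckRR [ 0.6269 -0.0715  0.07  ]
deckFL [ 0.445 -0.267  0.07 ]
barL [ 0.4698 -0.2215  0.13  ]
barR [ 0.4616 -0.1508  0.13  ]
hingeL [ 0.6051 -0.2109  0.13  ]
hingeR [ 0.5888 -0.1092  0.13  ]
hubbottomnear [ 0.5664 -0.1675  0.07  ]
rackFL [0.4721 0.1454 0.06  ]
rackFR [0.471  0.3267 0.06  ]
rackRL [0.5589 0.1449 0.06  ]
rackRR [0.5566 0.323  0.06  ]
collar [0.5136 0.1917 0.064 ]
corercollar [0.5187 0.2815 0.062 ]
griptop rear [0.5304 0.1943 0.124 ]
griptopfront [0.493  0.1821 0.124 ]
red collar [0.4965 0.3987 0.05  ]
side barL [ 0.5992 -0.2013  0.13  ]
side bar? [ 0.4595 -0.2189  0.13  ]
side hinge? [ 0.5835 -0.1068  0.13  ]
side collar [0.5086 0.1905 0.064 ]
side griptopR [0.5353 0.2002 0.124 ]
side griptopF [0.4767 0.1875 0.124 ]
side toe [0.4765 0.1705 0.092 ]
```

```bash
python3 -m crank '[{"delta_rot":[0,0,0],"travel":[5,0,-2],"hand":0},{"delta_rot":[0,0,0],"travel":[5,0,-2],"hand":0},{"delta_rot":[0,0,0],"travel":[5,0,-2],"hand":0},{"delta_rot":[0,0,0],"travel":[4,0,-1.5],"hand":0},{"delta_rot":[0,-1.1,0],"travel":[0,0,0],"hand":0.45},{"delta_rot":[0,0,0],"travel":[0,0,0],"hand":0.45},{"delta_rot":[0,0,0],"travel":[0,0,0],"hand":0.45}]' 30
python3 - <<'E'
from h import *
import pickle
s=arm.snapshot("wrist"); pickle.dump(s,open("w1.pkl","wb")); cv2.imwrite("pics/w1.png",s["pixels"][:,:,::-1])
print(s["T"].round(4)); 
E
```

```text
clock: 1.18
tcp_pos: [0.5501, -0.1896, 0.2313]
ee_rot: [[0.151, 0.0, 0.989], [-0.989, 0.0, 0.151], [0.0, -1.0, 0.0]]
contact_force: [-0.7, 0.1, -0.5]
finger_gap: 0.0473
[[ 9.886e-01 -1.429e-01 -4.680e-02  5.390e-01]
 [ 1.503e-01  9.389e-01  3.096e-01 -1.107e-01]
 [-3.000e-04 -3.131e-01  9.497e-01  3.739e-01]
 [ 0.000e+00  0.000e+00  0.000e+00  1.000e+00]]
```

View pics/w1.png

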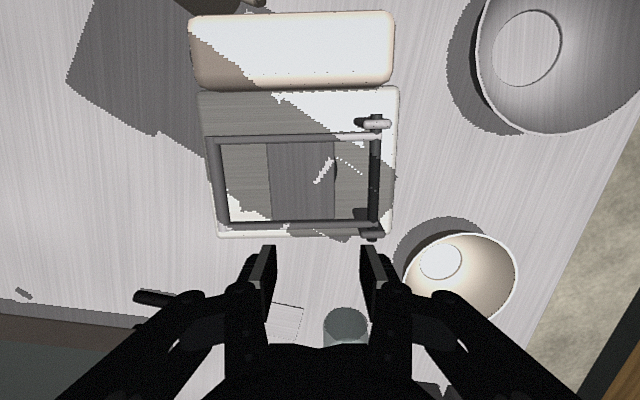

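```bash
python3 - <<'E'
from h import *
import pickle
s=pickle.load(open("w1.pkl","rb"))
crop(s,"w1c",190,70,220,180,3.6)
for n,p,z in [("bar1",(213,140),.13),("bar2",(224,226),.13),("hin1",(376,120),.13),("hin2",(371,235),.13),("deck rear far",(399,88),.07),("deck rear near",(392,238),.07),("deckfr far",(199,88),.07),("deckfrnear",(217,237),.07),("house RL",(395,12),.11),("house FL",(190,15),.11)]:
    print(n,atz(s,*p,z).round(4))
E
```

```text
bar1 [ 0.4537 -0.1489  0.13  ]
bar2 [ 0.4667 -0.228   0.13  ]
hin1 [ 0.5886 -0.1117  0.13  ]
hin2 [ 0.6066 -0.2162  0.13  ]
deck rear far [ 0.6171 -0.078   0.07  ]
deck rear near [ 0.649  -0.2422  0.07  ]
deckfr far [ 0.4169 -0.1084  0.07  ]
deckfrnear [ 0.4413 -0.2725  0.07  ]
house RL [ 0.5897 -0.0268  0.11  ]
house FL [ 0.4247 -0.054   0.11  ]
```

View pics/w1c.png

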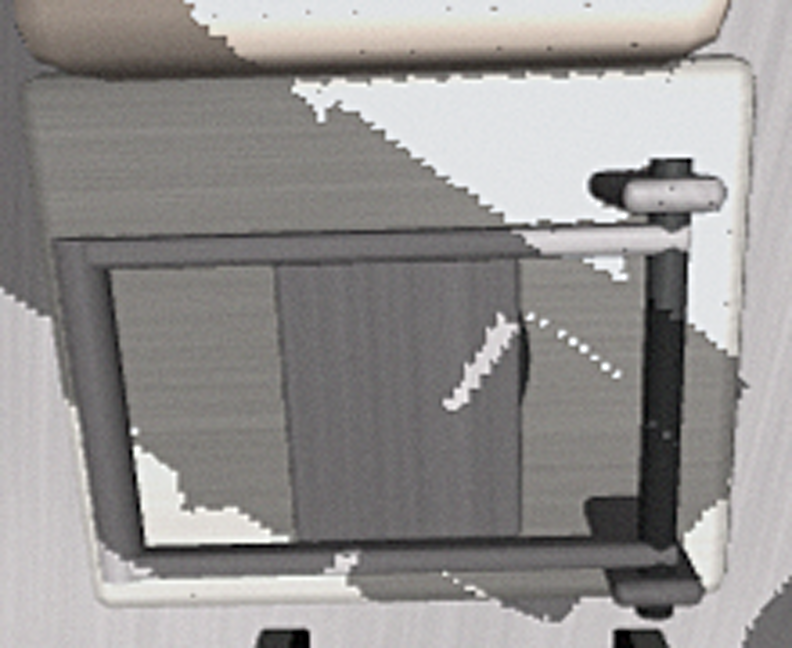

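```bash
python3 -m crank '[{"delta_rot":[0,0,0],"travel":[-0.7,0,-4.5],"hand":0.45},{"delta_rot":[0,0,0],"travel":[-0.8,0,-4.4],"hand":0.45},{"delta_rot":[0,0,0],"travel":[0,4,0],"hand":0.45},{"delta_rot":[0,0,0],"travel":[0,3,0],"hand":0.45},{"delta_rot":[0,0,0],"travel":[0,0,0],"hand":0.45}]' 30
python3 - <<'E'
from h import *
import pickle
s=arm.snapshot("wrist"); pickle.dump(s,open("w2.pkl","wb")); cv2.imwrite("pics/w2.png",s["pixels"][:,:,::-1])
s2=arm.snapshot("side"); crop(s2,"s2",310,100,150,120,5)
E
```

```text
clock: 1.85
tcp_pos: [0.4593, -0.1881, 0.1601]
ee_rot: [[0.152, -0.003, 0.988], [-0.988, 0.002, 0.152], [-0.002, -1.0, -0.003]]
contact_force: [0.2, 0.1, 0.3]
finger_gap: 0.0471
```

View pics/w2.png

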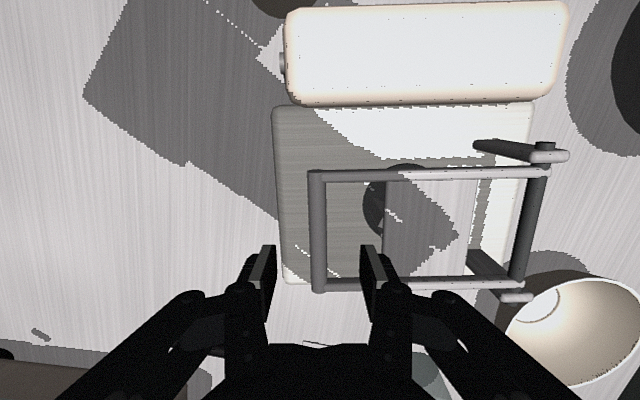

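View pics/s2.png

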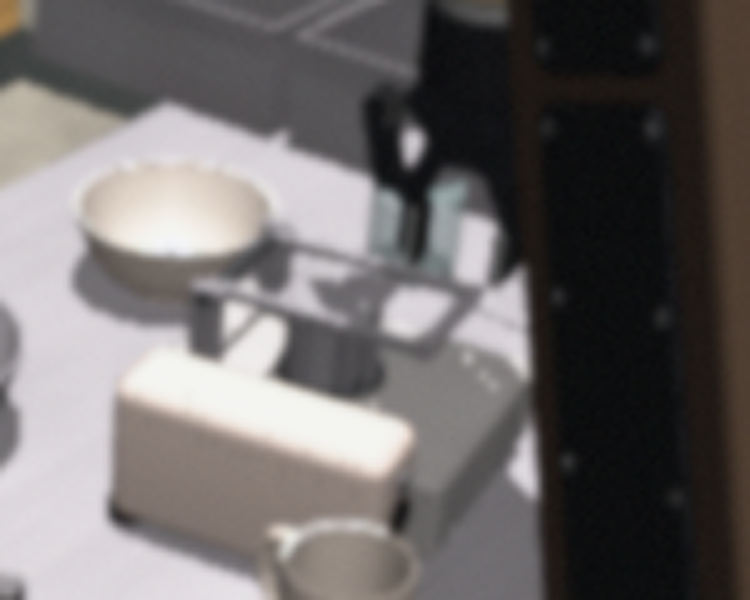

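```bash
python3 - <<'E'
from h import *
import pickle
s=pickle.load(open("w2.pkl","rb"))
for p in [(317,176),(319,290),(541,151),(520,297),(545,173),(520,280)]: print(atz(s,*p,.13).round(4))
print(proj(s,[[.4593,-.1881,.13]]))
E
```

```text
[ 0.4534 -0.1488  0.13  ]
[ 0.4677 -0.2325  0.13  ]
[ 0.5871 -0.1123  0.13  ]
[ 0.6142 -0.2157  0.13  ]
[ 0.5951 -0.125   0.13  ]
[ 0.6088 -0.2019  0.13  ]
[[316.80881941 233.30638778]]
```

```bash
python3 -m crank '[{"delta_rot":[0,0,0],"travel":[0.1,2.5,0.1],"hand":0.45},{"delta_rot":[0,0,0],"travel":[0.1,2.4,0],"hand":0.45},{"delta_rot":[0,0,0],"travel":[0,0,0],"hand":0.45},{"delta_rot":[0,0,0],"travel":[0,0,0],"hand":0.95},{"delta_rot":[0,0,0],"travel":[0,0,0],"hand":0.95},{"delta_rot":[0,0,0],"travel":[0,0,0],"hand":0.95},{"delta_rot":[0,0,0],"travel":[0,0,0],"hand":0.95}]' 40
```

```text
clock: 2.82
tcp_pos: [0.4597, -0.1909, 0.1135]
ee_rot: [[0.154, -0.002, 0.988], [-0.988, -0.001, 0.154], [0.0, -1.0, -0.002]]
contact_force: [-11.8, -5.2, 11.0]
finger_gap: 0.0105
```

```bash
python3 -m crank '[{"delta_rot":[0,0,0],"travel":[0,-1.83,0.12],"hand":0.95},{"delta_rot":[0,0,0],"travel":[0,-1.8,0.36],"hand":0.95},{"delta_rot":[0,0,0],"travel":[0,-1.74,0.59],"hand":0.95},{"delta_rot":[0,0,0],"travel":[0,0,0],"hand":0.95}]' 40
```

```text
clock: 3.32
tcp_pos: [0.4695, -0.1892, 0.1675]
ee_rot: [[0.154, -0.004, 0.988], [-0.988, -0.001, 0.154], [0.0, -1.0, -0.004]]
contact_force: [-17.1, -7.2, 6.0]
finger_gap: 0.0102
```

```bash
python3 -m crank '[{"delta_rot":[0,0,0],"travel":[0,-1.64,0.6],"hand":0.95},{"delta_rot":[0,0,0],"travel":[0,-1.52,1.0],"hand":0.95},{"delta_rot":[0,0,0],"travel":[0,-1.38,1.2],"hand":0.95},{"delta_rot":[0,0,0],"travel":[0,0,0],"hand":0.95}]' 40
```

```text
clock: 3.82
tcp_pos: [0.4972, -0.1844, 0.2136]
ee_rot: [[0.154, -0.004, 0.988], [-0.988, -0.0, 0.154], [-0.0, -1.0, -0.004]]
contact_force: [-20.4, -1.4, 16.2]
finger_gap: 0.0103
```

```bash
python3 -m crank '[{"delta_rot":[0,0,0],"travel":[0,-1.4,1.2],"hand":0.95},{"delta_rot":[0,0,0],"travel":[0,-1.1,1.5],"hand":0.95},{"delta_rot":[0,0,0],"travel":[0,-0.85,1.64],"hand":0.95},{"delta_rot":[0,0,0],"travel":[0,0,0],"hand":0.95}]' 40
```

```text
clock: 4.32
tcp_pos: [0.542, -0.1769, 0.2473]
ee_rot: [[0.154, 0.0, 0.988], [-0.988, 0.001, 0.154], [-0.0, -1.0, 0.0]]
contact_force: [-9.4, 7.1, 16.2]
finger_gap: 0.0106
```

```bash
python3 -m crank '[{"delta_rot":[0,0,0],"travel":[-0.1,-0.75,1.7],"hand":0.95},{"delta_rot":[0,0,0],"travel":[-0.05,-0.4,1.8],"hand":0.95},{"delta_rot":[0,0,0],"travel":[-0.05,-0.12,1.83],"hand":0.95},{"delta_rot":[0,0,0],"travel":[0,0,0],"hand":0.95}]' 40
python3 - <<'E'
from h import *
s2=arm.snapshot("scene"); crop(s2,"s3",190,80,150,130,4.5)
E
```

```text
clock: 4.82
tcp_pos: [0.5953, -0.1674, 0.2588]
ee_rot: [[0.154, 0.002, 0.988], [-0.988, -0.0, 0.154], [0.001, -1.0, 0.002]]
contact_force: [0.4, 2.6, 5.8]
finger_gap: 0.0104
```

View pics/s3.png

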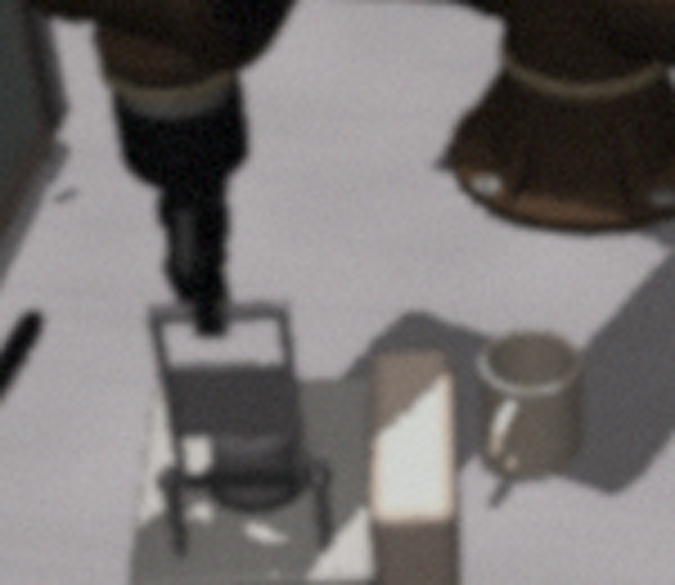

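```bash
python3 -m crank '[{"delta_rot":[0,0,0],"travel":[-0.03,0.1,1.83],"hand":0.95},{"delta_rot":[0,0,0],"travel":[-0.03,0.36,1.8],"hand":0.95},{"delta_rot":[0,0,0],"travel":[-0.03,0.59,1.74],"hand":0.95},{"delta_rot":[0,0,0],"travel":[-0.03,0.81,1.64],"hand":0.95},{"delta_rot":[0,0,0],"travel":[0,0,0],"hand":0.95}]' 40
```

```text
clock: 5.5
tcp_pos: [0.665, -0.1552, 0.239]
ee_rot: [[0.154, 0.002, 0.988], [-0.988, 0.001, 0.154], [-0.0, -1.0, 0.002]]
contact_force: [3.0, 5.0, 3.2]
finger_gap: 0.0103
```

```bash
python3 -m crank '[{"delta_rot":[0,0,0],"travel":[-0.03,1.02,1.52],"hand":0.95},{"delta_rot":[0,0,0],"travel":[-0.03,1.2,1.38],"hand":0.95},{"delta_rot":[0,0,0],"travel":[0,0.9,0.82],"hand":0.95},{"delta_rot":[0,0,0],"travel":[0,0,0],"hand":0.95}]' 40
```

```text
clock: 6.0
tcp_pos: [0.7013, -0.1488, 0.2072]
ee_rot: [[0.154, 0.001, 0.988], [-0.988, 0.001, 0.154], [-0.001, -1.0, 0.001]]
contact_force: [2.0, 5.9, 2.3]
finger_gap: 0.0104
```

```bash
python3 -m crank '[{"delta_rot":[0,0,0],"travel":[0,0,0],"hand":0.6},{"delta_rot":[0,0,0],"travel":[0,0,0],"hand":0.6},{"delta_rot":[0,0,0],"travel":[0,0,0],"hand":0.6},{"delta_rot":[0,0,0],"travel":[0,-3,0],"hand":0.6},{"delta_rot":[0,0,0],"travel":[0,-5,0],"hand":0.6},{"delta_rot":[0,0,0],"travel":[0,-2,0],"hand":0.6},{"delta_rot":[0,0,0],"travel":[0,0,0],"hand":0.6}]' 40
python3 - <<'E'
from h import *
import pickle
s2=arm.snapshot("scene"); crop(s2,"s4",190,110,150,130,4.5)
s=arm.snapshot("wrist"); pickle.dump(s,open("w4.pkl","wb")); cv2.imwrite("pics/w4.png",s["pixels"][:,:,::-1])
E
```

```text
clock: 6.88
tcp_pos: [0.7005, -0.15, 0.3094]
ee_rot: [[0.153, 0.003, 0.988], [-0.988, -0.001, 0.153], [0.001, -1.0, 0.003]]
contact_force: [-0.8, 0.7, -1.5]
finger_gap: 0.0342
```

View pics/s4.png

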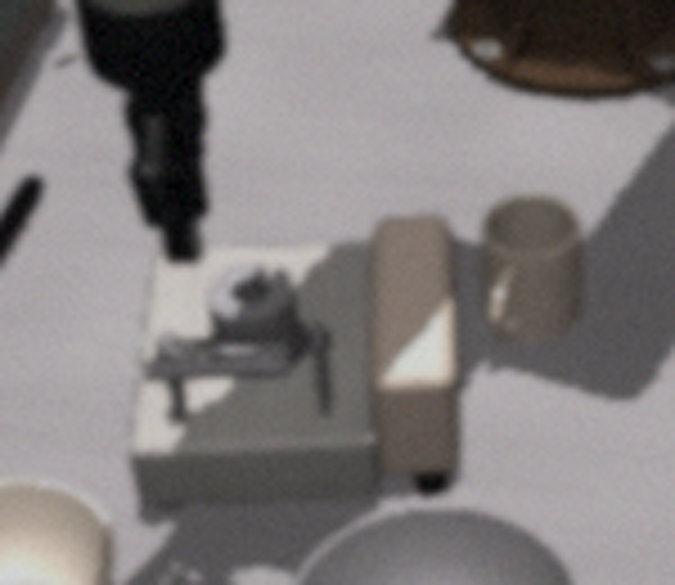

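View pics/w4.png

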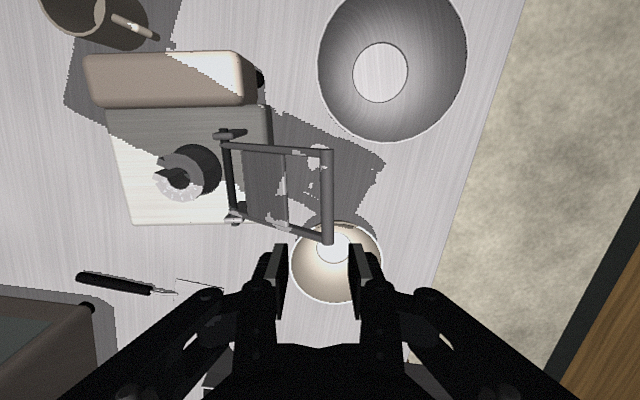

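```bash
python3 -m crank '[{"delta_rot":[0,0,0],"travel":[0.2,0,-5.5],"hand":0},{"delta_rot":[0,0,0],"travel":[0.2,0,-5.5],"hand":0},{"delta_rot":[0,0,0],"travel":[0.2,2,-4.8],"hand":0},{"delta_rot":[0,0,0],"travel":[0,2.5,0],"hand":0},{"delta_rot":[0,0,0],"travel":[0,0,0],"hand":0}]' 40
python3 - <<'E'
from h import *
import pickle
s=arm.snapshot("wrist"); pickle.dump(s,open("w5.pkl","wb")); crop(s,"w5c",190,70,260,190,3)
E
```

```text
clock: 7.6
tcp_pos: [0.544, -0.1797, 0.2607]
ee_rot: [[0.152, -0.004, 0.988], [-0.988, 0.002, 0.152], [-0.002, -1.0, -0.004]]
contact_force: [0.0, -1.0, 0.1]
finger_gap: 0.085
```

View pics/w5c.png

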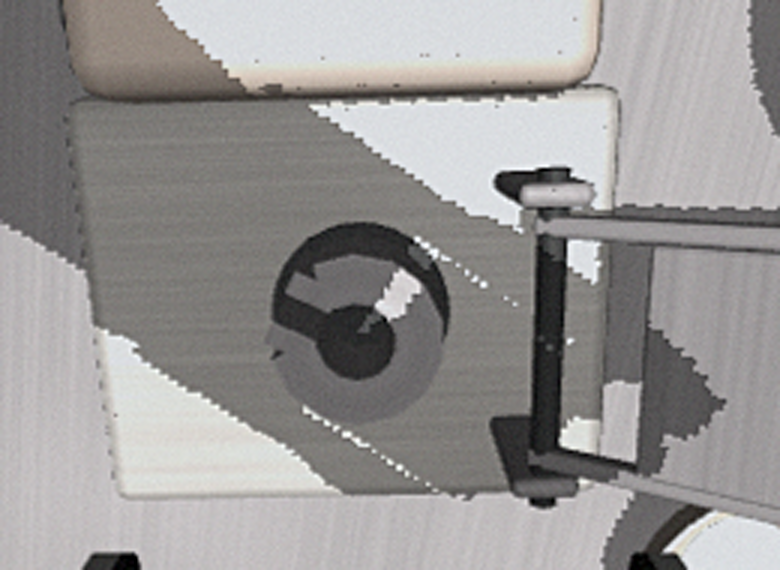

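```bash
python3 - <<'E'
from h import *
import pickle
s=pickle.load(open("w5.pkl","rb")); crop(s,"w5d",270,135,80,80,8)
E
```

```text
(no output)
```

View pics/w5d.png

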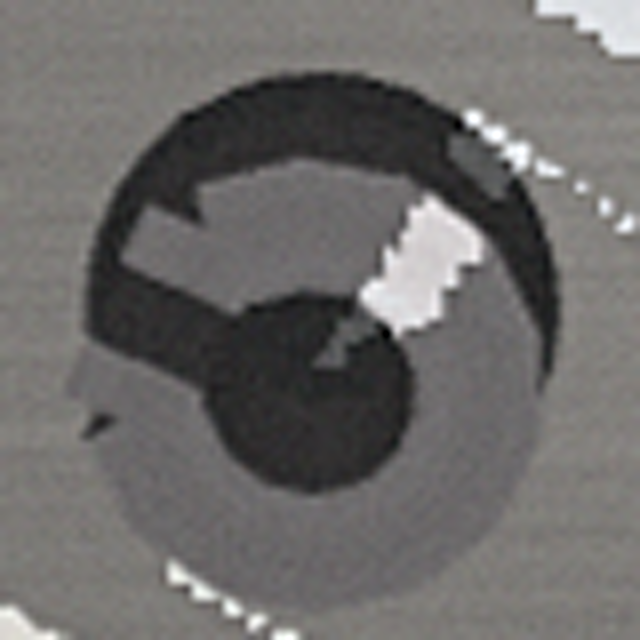

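```bash
python3 - <<'E'
from h import *
import pickle
s=pickle.load(open("w5.pkl","rb"))
f=lambda x,y:atz(s,270+x/8,135+y/8,.12)[:2]
c=f(309,392);print("c",c.round(4))
for a,b in [((235,312),(128,258)),((205,388),(92,340)),((220,350),(110,299)),((309,392),(110,299))]:
    d=f(*b)-f(*a); print(np.degrees(np.arctan2(-d[1],-d[0])).round(1))
for p in [(205,392),(413,392),(309,292),(309,492)]: print(f(*p).round(4))
E
```

```text
c [ 0.5339 -0.1755]
-18.7
-15.1
-16.9
-17.0
[ 0.5204 -0.1776]
[ 0.5473 -0.1734]
[ 0.532  -0.1623]
[ 0.5358 -0.189 ]
```

```bash
python3 -m crank '[{"delta_rot":[0,0,0],"travel":[-6.1,0,-0.3],"hand":0},{"delta_rot":[0,0,0],"travel":[-6.1,0,-0.3],"hand":0},{"delta_rot":[0,0,0],"travel":[-6.1,0,-0.3],"hand":0},{"delta_rot":[0,0,0],"travel":[-6.1,0,-0.3],"hand":0},{"delta_rot":[0,0,0],"travel":[-6.1,0,-0.3],"hand":0},{"delta_rot":[0,0,0],"travel":[-6.1,0,-0.3],"hand":0},{"delta_rot":[0,-1.2,0],"travel":[0,0,0],"hand":0},{"delta_rot":[0,-1.2,0],"travel":[0,0,0],"hand":0},{"delta_rot":[0,-1.2,0],"travel":[0,0,0],"hand":0},{"delta_rot":[0,-1.2,0],"travel":[0,0,0],"hand":0}]' 40
python3 -m crank '[{"delta_rot":[0,-1.2,0],"travel":[0,0,0],"hand":0},{"delta_rot":[0,-1.2,0],"travel":[0,0,0],"hand":0},{"delta_rot":[0,-1.2,0],"travel":[0,0,0],"hand":0},{"delta_rot":[0,-1.2,0],"travel":[0,0,0],"hand":0},{"delta_rot":[0,-1.2,0],"travel":[0,0,0],"hand":0},{"delta_rot":[0,-1.2,0],"travel":[0,0,0],"hand":0},{"delta_rot":[0,0,0],"travel":[0,0,0],"hand":0}]' 40
python3 - <<'E'
from h import *
import pickle
s=arm.snapshot("wrist"); pickle.dump(s,open("w6.pkl","wb")); cv2.imwrite("pics/w6.png",s["pixels"][:,:,::-1])
E
```

```text
clock: 8.9
tcp_pos: [0.4718, 0.1797, 0.2633]
ee_rot: [[0.738, 0.001, 0.675], [-0.675, 0.0, 0.738], [0.0, -1.0, 0.0]]
contact_force: [-0.6, -0.7, -0.0]
finger_gap: 0.086
clock: 9.78
tcp_pos: [0.4718, 0.1795, 0.2632]
ee_rot: [[0.967, 0.001, -0.255], [0.255, 0.0, 0.967], [0.001, -1.0, -0.0]]
contact_force: [0.2, 0.9, -0.2]
finger_gap: 0.0858
```

View pics/w6.png

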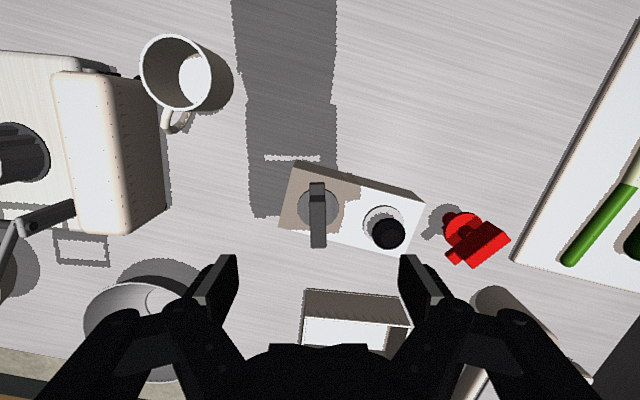

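```bash
python3 - <<'E'
from h import *
import pickle
s=pickle.load(open("w6.pkl","rb")); crop(s,"w6d",270,160,80,100,6)
E
```

```text
(no output)
```

View pics/w6d.png

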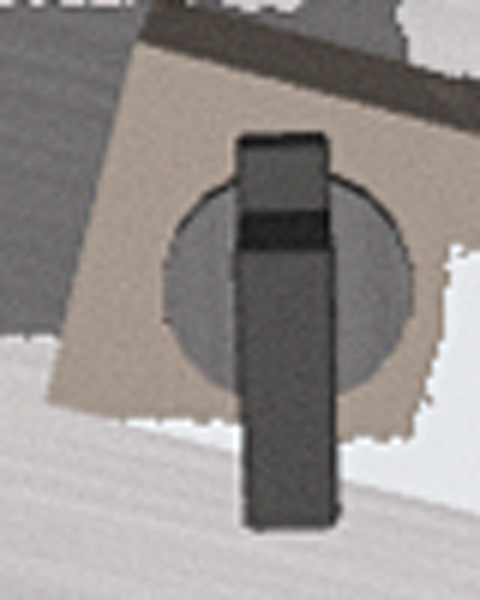

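```bash
python3 - <<'E'
from h import *
import pickle
s=pickle.load(open("w6.pkl","rb"))
f=lambda x,y,z=.124:atz(s,270+x/6,160+y/6,z)
P=[f(241,250),f(333,248),f(336,523),f(247,527)]
for p in P: print(p.round(4))
c=np.mean(P,0);print("c",c.round(4)); d=(P[2]+P[3]-P[0]-P[1])[:2]/2; print(np.linalg.norm(d),np.degrees(np.arctan2(d[1],d[0])), np.linalg.norm(P[1]-P[0]))
print("collar L R",f(163,285,.068),f(413,285,.068), (f(163,285,.068)+f(413,285,.068))/2)
e=arm.sense(); R=e["ee_rot"]; dd=c-e["tcp_pos"]; dd[2]=0; print("tool delta",R.T@dd, np.degrees(np.arctan2(R[1,0],R[0,0])),e["q"])
E
```

```text
[0.4872 0.1743 0.124 ]
[0.4827 0.19   0.124 ]
[0.5349 0.2048 0.124 ]
[0.54   0.1889 0.124 ]
c [0.5112 0.1895 0.124 ]
0.05453619770003767 15.645579694051577 0.016325087774771926
collar L R [0.51743113 0.16326373 0.068     ] [0.50378454 0.21504211 0.068     ] [0.51060784 0.18915292 0.068     ]
tool delta [ 4.07636810e-02  1.82644442e-05 -2.22020454e-04] 14.61581727389042 [ 1.33282611e+01  1.63236966e+01  1.03459702e+02 -3.23046408e-03
  6.01908785e+01 -9.12859501e+01]
```

```bash
python3 -m crank '[{"delta_rot":[0,-0.12,0],"travel":[4.05,0,0],"hand":0.4},{"delta_rot":[0,0,0],"travel":[0,5,0],"hand":0.4},{"delta_rot":[0,0,0],"travel":[0,5,0],"hand":0.4},{"delta_rot":[0,0,0],"travel":[0,4,0],"hand":0.4},{"delta_rot":[0,0,0],"travel":[0,2,0],"hand":0.4},{"delta_rot":[0,0,0],"travel":[0,1.6,0],"hand":0.4},{"delta_rot":[0,0,0],"travel":[0,0,0],"hand":0.4}]' 40
python3 - <<'E'
from h import *
s=arm.snapshot("wrist"); cv2.imwrite("pics/w7.png",s["pixels"][:,:,::-1])
E
```

```text
clock: 10.7
tcp_pos: [0.5104, 0.1895, 0.0862]
ee_rot: [[0.963, -0.001, -0.27], [0.27, -0.0, 0.963], [-0.001, -1.0, 0.0]]
contact_force: [0.6, 0.5, 0.4]
finger_gap: 0.051
```

View pics/w7.png

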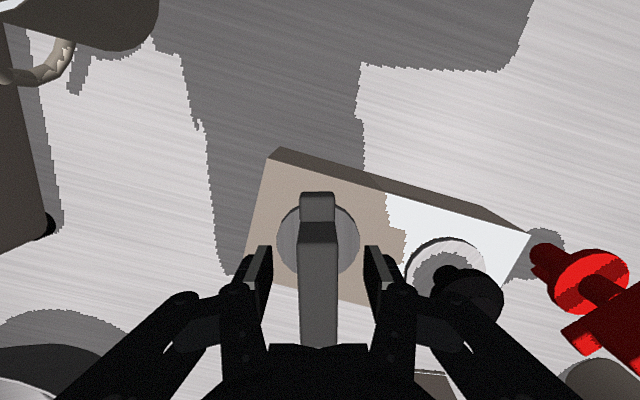

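```bash
python3 -m crank '[{"delta_rot":[0,0,0],"travel":[0,0,0],"hand":0.95},{"delta_rot":[0,0,0],"travel":[0,0,0],"hand":0.95},{"delta_rot":[0,0,0],"travel":[0,0,0],"hand":0.95},{"delta_rot":[0,0,0],"travel":[0,0,0],"hand":0.95},{"delta_rot":[0,0,0],"travel":[0,0,0],"hand":0.95}]' 90
python3 -m crank '[{"delta_rot":[0,0,0],"travel":[0,-2,0],"hand":0.95},{"delta_rot":[0,0,0],"travel":[0,-4,0],"hand":0.95},{"delta_rot":[0,0,0],"travel":[0,-5,0],"hand":0.95},{"delta_rot":[0,0,0],"travel":[0,-3,0],"hand":0.95},{"delta_rot":[0,0,0],"travel":[0,0,0],"hand":0.95},{"delta_rot":[0,0,0],"travel":[0,0,0],"hand":0.95}]'
python3 - <<'E'
from h import *
import pickle
s=arm.snapshot("wrist"); cv2.imwrite("pics/w8.png",s["pixels"][:,:,::-1]);pickle.dump((s,arm.sense()),open("w8.pkl","wb"))
E
```

```text
clock: 11.38
tcp_pos: [0.5109, 0.1896, 0.0878]
ee_rot: [[0.962, 0.002, -0.272], [0.272, 0.0, 0.962], [0.002, -1.0, -0.0]]
contact_force: [-1.3, -0.6, 6.4]
finger_gap: 0.0169
clock: 12.12
tcp_pos: [0.5098, 0.1893, 0.2256]
ee_rot: [[0.962, -0.002, -0.272], [0.272, -0.0, 0.962], [-0.002, -1.0, 0.0]]
contact_force: [1.4, 0.2, -3.9]
finger_gap: 0.017
```

View pics/w8.png

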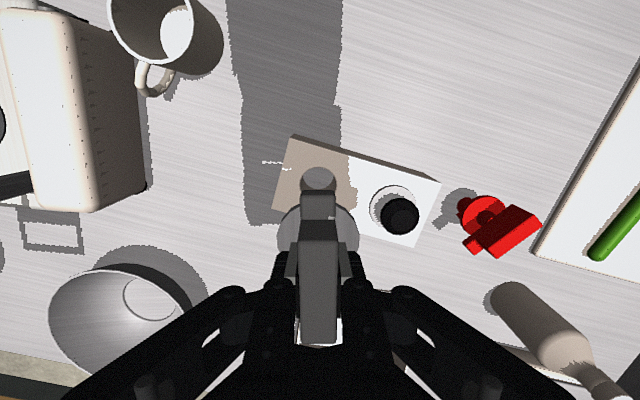

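```bash
python3 -m crank '[{"delta_rot":[0,0,0],"travel":[-0.4,-1,-5],"hand":0.95},{"delta_rot":[0,0,0],"travel":[-0.4,-1.5,-5.5],"hand":0.95},{"delta_rot":[0,0,0],"travel":[-0.4,-1,-6],"hand":0.95},{"delta_rot":[0,0,0],"travel":[-0.4,0,-6],"hand":0.95},{"delta_rot":[0,0,0],"travel":[-0.4,0,-6],"hand":0.95},{"delta_rot":[0,0,0],"travel":[-0.5,0,-5.5],"hand":0.95},{"delta_rot":[0,0,0],"travel":[-0.5,0,-4.7],"hand":0.95}]'
python3 -m crank '[{"delta_rot":[0,1,0],"travel":[0,0,0],"hand":0.95},{"delta_rot":[0,1,0],"travel":[0,0,0],"hand":0.95},{"delta_rot":[0,1.1,0],"travel":[0,0,0],"hand":0.95},{"delta_rot":[0,1,0],"travel":[0,0,0],"hand":0.95},{"delta_rot":[0,0,0],"travel":[0,0,0],"hand":0.95},{"delta_rot":[0,0,0],"travel":[0,0,0],"hand":0.95}]'
python3 - <<'E'
from h import *
import pickle
s=arm.snapshot("wrist"); cv2.imwrite("pics/w9.png",s["pixels"][:,:,::-1]);pickle.dump((s,arm.sense()),open("w9.pkl","wb"))
E
```

```text
clock: 13.05
tcp_pos: [0.5865, -0.1932, 0.2598]
ee_rot: [[0.963, -0.003, -0.271], [0.271, 0.001, 0.963], [-0.002, -1.0, 0.002]]
contact_force: [1.5, 0.5, -3.3]
finger_gap: 0.0171
clock: 13.8
tcp_pos: [0.5866, -0.191, 0.2609]
ee_rot: [[0.957, -0.001, 0.29], [-0.29, 0.001, 0.957], [-0.001, -1.0, 0.0]]
contact_force: [-0.6, -0.0, -3.0]
finger_gap: 0.0168
```

View pics/w9.png

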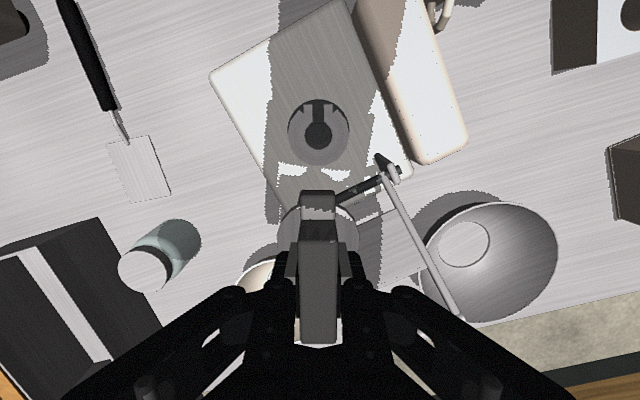

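```bash
python3 - <<'E'
from h import *
import pickle
s,e=pickle.load(open("w9.pkl","rb")); crop(s,"w9d",275,85,80,80,8)
E
```

```text
(no output)
```

View pics/w9d.png

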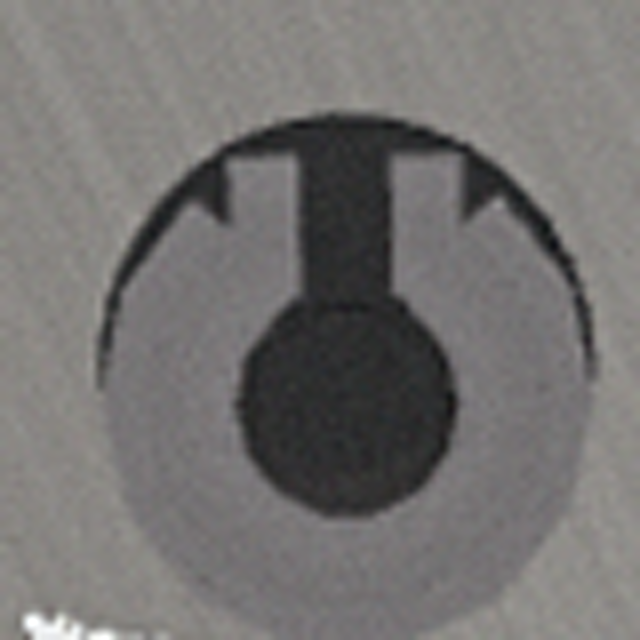

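```bash
python3 - <<'E'
from h import *
import pickle
s,e=pickle.load(open("w9.pkl","rb"))
f=lambda x,y:atz(s,275+x/8,85+y/8,.12)
c=f(347.5,410);R=e["ee_rot"];print(c.round(4),[f(*p).round(4) for p in[(238,410),(457,410),(347,302),(347,518)]])
d=f(347.5,410)-f(344,155);print(np.degrees(np.arctan2(d[1],d[0])), "tool yaw",np.degrees(np.arctan2(R[1,0],R[0,0])))
dd=c-e["tcp_pos"];print((R.T@dd).round(4))
# shaft axis in tool frame during grasp
print(proj(s,[e["tcp_pos"]+np.array([0,0,-.071])]))
E
```

```text
[ 0.5347 -0.175   0.12  ] [array([ 0.5308, -0.1881,  0.12  ]), array([ 0.5387, -0.162 ,  0.12  ]), array([ 0.5223, -0.1713,  0.12  ]), array([ 0.5475, -0.1789,  0.12  ])]
-16.030064074055748 tool yaw -16.89818401291327
[-0.0542  0.1412  0.0003]
[[318.17029814 212.0533663 ]]
```

```bash
python3 -m crank '[{"delta_rot":[0,-0.05,0],"travel":[-5.42,0,0],"hand":0.95},{"delta_rot":[0,0,0],"travel":[0,4,0],"hand":0.95},{"delta_rot":[0,0,0],"travel":[0,2.3,0],"hand":0.95},{"delta_rot":[0,0,0],"travel":[0,0,0],"hand":0.95},{"delta_rot":[0,0,0],"travel":[0,0,0],"hand":0.95}]'
python3 - <<'E'
from h import *
import pickle
e=arm.sense();print(e["tcp_pos"],e["contact_force"])
s=arm.snapshot("wrist"); cv2.imwrite("pics/w10.png",s["pixels"][:,:,::-1])
s=arm.snapshot("scene"); crop(s,"s10",200,110,130,110,6)
E
```

```text
clock: 14.48
tcp_pos: [0.5354, -0.1754, 0.1997]
ee_rot: [[0.958, 0.001, 0.286], [-0.286, -0.001, 0.958], [0.001, -1.0, -0.0]]
contact_force: [-0.3, -1.2, -2.4]
finger_gap: 0.017
[ 0.53540195 -0.17544269  0.19966321] [-0.28402299 -1.23915745 -2.42909146]
```

View pics/w10.png

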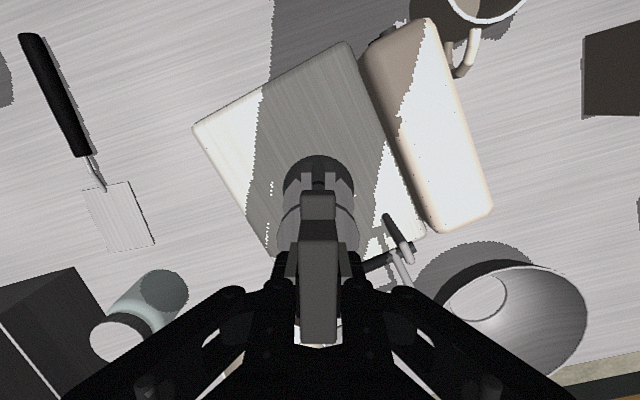

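View pics/s10.png

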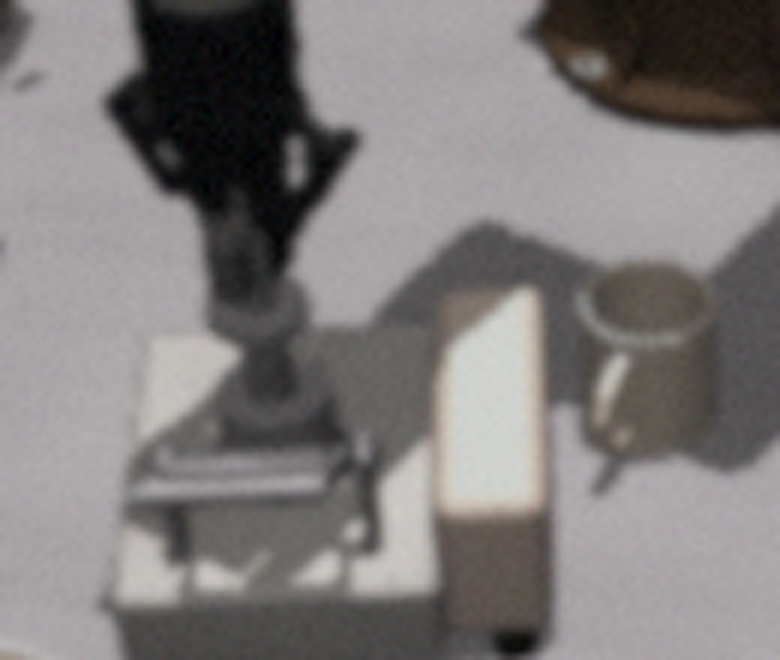

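```bash
python3 -m crank '[{"delta_rot":[0,0,0],"travel":[-0.05,0.5,0],"hand":0.95},{"delta_rot":[0,0,0],"travel":[0,0.6,0],"hand":0.95},{"delta_rot":[0,0,0],"travel":[0,0.4,0],"hand":0.95},{"delta_rot":[0,0,0],"travel":[0,0,0],"hand":0.95}]'
```

```text
clock: 15.08
tcp_pos: [0.5342, -0.1751, 0.1834]
ee_rot: [[0.958, -0.001, 0.286], [-0.286, 0.0, 0.958], [-0.001, -1.0, 0.0]]
contact_force: [-0.5, 0.8, -3.2]
finger_gap: 0.017
```

Foot has entered the bore with no contact. Now down past the key height.

```bash
python3 -m crank '[{"delta_rot":[0,0,0],"travel":[0,0.4,0],"hand":0.95},{"delta_rot":[0,0,0],"travel":[0,0.4,0],"hand":0.95},{"delta_rot":[0,0,0],"travel":[0,0.4,0],"hand":0.95},{"delta_rot":[0,0,0],"travel":[0,0,0],"hand":0.95}]'
```

```text
clock: 15.58
tcp_pos: [0.5343, -0.175, 0.1714]
ee_rot: [[0.958, -0.001, 0.286], [-0.286, 0.0, 0.958], [-0.001, -1.0, 0.0]]
contact_force: [-1.5, -0.2, -4.3]
finger_gap: 0.0169
```

```bash
python3 -m crank '[{"delta_rot":[0,0,0],"travel":[0,0.5,0],"hand":0.95},{"delta_rot":[0,0,0],"travel":[0,0.5,0],"hand":0.95},{"delta_rot":[0,0,0],"travel":[0,0.4,0],"hand":0.95},{"delta_rot":[0,0,0],"travel":[0,0.3,0],"hand":0.95},{"delta_rot":[0,0,0],"travel":[0,0,0],"hand":0.95}]'
```

```text
clock: 16.2
tcp_pos: [0.5343, -0.1751, 0.1548]
ee_rot: [[0.958, -0.0, 0.286], [-0.286, 0.0, 0.958], [-0.0, -1.0, 0.0]]
contact_force: [-4.3, 1.4, 0.3]
finger_gap: 0.0169
```

```bash
python3 -m crank '[{"delta_rot":[0,0,0],"travel":[0,0.25,0],"hand":0.95},{"delta_rot":[0,0,0],"travel":[0,0.25,0],"hand":0.95},{"delta_rot":[0,0,0],"travel":[0,0.2,0],"hand":0.95},{"delta_rot":[0,0,0],"travel":[0,0,0],"hand":0.95}]'
```

```text
clock: 16.7
tcp_pos: [0.5344, -0.1751, 0.1485]
ee_rot: [[0.958, 0.0, 0.286], [-0.286, -0.0, 0.958], [0.001, -1.0, -0.0]]
contact_force: [-6.8, 2.2, 8.5]
finger_gap: 0.017
```

```bash
python3 -m crank '[{"delta_rot":[0,0,0],"travel":[-0.06,0.1,0],"hand":0.95},{"delta_rot":[0,0,0],"travel":[0,0.1,0],"hand":0.95},{"delta_rot":[0,0,0],"travel":[0,0,0],"hand":0.95}]'
```

```text
clock: 17.08
tcp_pos: [0.5343, -0.1751, 0.1478]
ee_rot: [[0.958, 0.002, 0.286], [-0.286, -0.001, 0.958], [0.003, -1.0, -0.0]]
contact_force: [-9.2, 4.4, 20.6]
finger_gap: 0.0169
```

```bash
python3 -m crank '[{"delta_rot":[0,0,0],"travel":[0,0.1,0],"hand":0.95},{"delta_rot":[0,0,0],"travel":[0,0,0],"hand":0.95}]'
python3 - <<'E'
from h import *
import pickle
e=arm.sense();print(e["tcp_pos"],e["contact_force"],e["ft_torque"])
s=arm.snapshot("wrist"); cv2.imwrite("pics/w11.png",s["pixels"][:,:,::-1]); crop(s,"w11c",250,130,140,110,5)
s=arm.snapshot("scene"); crop(s,"s11",200,130,130,110,6);pickle.dump(s,open("s11.pkl","wb"))
s=arm.snapshot("side"); crop(s,"sd11",310,100,150,110,5)
cv2.imwrite("pics/sidefull.png",s["pixels"][:,:,::-1])
E
```

```text
clock: 17.32
tcp_pos: [0.5343, -0.175, 0.1478]
ee_rot: [[0.958, 0.003, 0.286], [-0.286, -0.001, 0.958], [0.003, -1.0, -0.0]]
contact_force: [-12.4, 4.5, 31.1]
finger_gap: 0.0169
[ 0.53425646 -0.1750348   0.14775153] [-12.44580832   4.52650098  31.12340533] [0.87172769 2.15399577 0.04931368]
```

View pics/w11c.png

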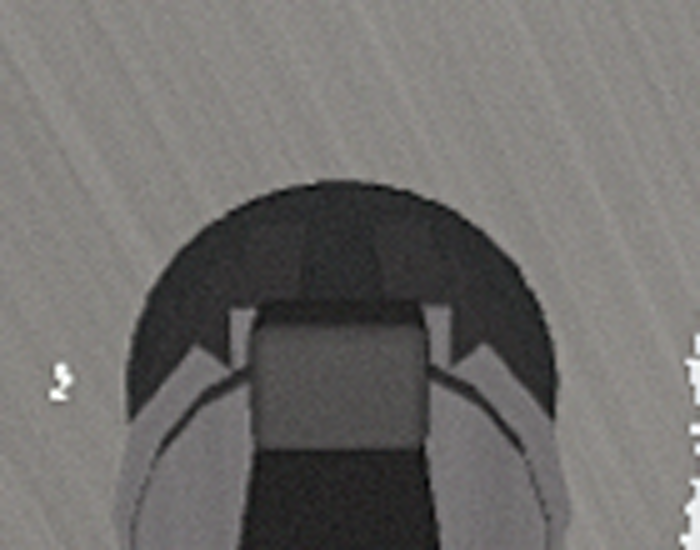

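View pics/s11.png

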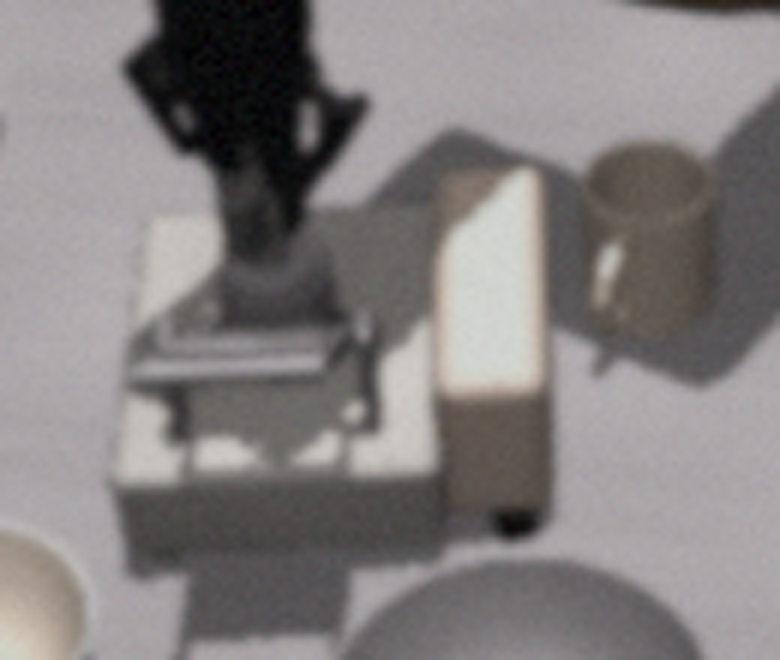

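View pics/sd11.png

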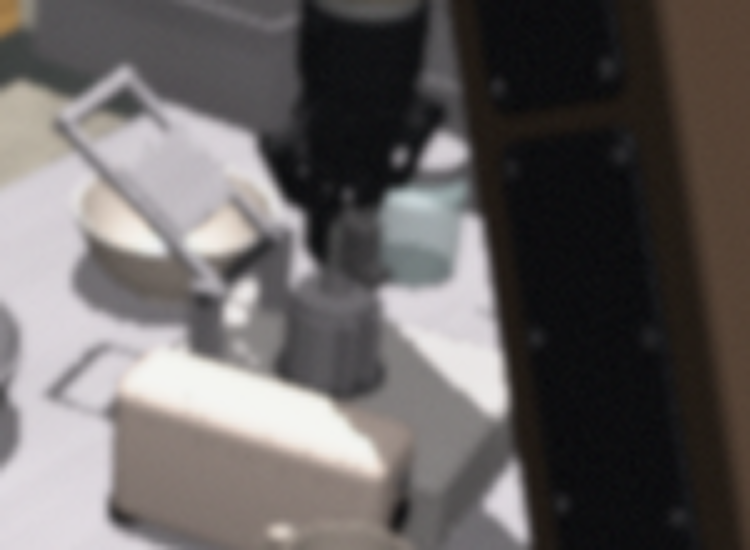

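```bash
python3 -m crank '[{"delta_rot":[0,0,0],"travel":[-0.05,0,0],"hand":0.95},{"delta_rot":[0,0,0],"travel":[0,0,0],"hand":0.95},{"delta_rot":[0,0,0],"travel":[0,0,0],"hand":0.95},{"delta_rot":[0,0,0],"travel":[0,0,0],"hand":0.95},{"delta_rot":[0,0,0],"travel":[0,0,0],"hand":0.95},{"delta_rot":[0,0,0],"travel":[0,0,0],"hand":0.95}]'
python3 - <<'E'
from h import *
s=arm.snapshot("scene"); cv2.imwrite("pics/final.png",s["pixels"][:,:,::-1])
print(arm.sense()["contact_force"],arm.sense()["joint_velocities"].round(2))
E
```

```text
clock: 18.23
tcp_pos: [0.5342, -0.175, 0.1478]
ee_rot: [[0.958, 0.004, 0.286], [-0.286, -0.002, 0.958], [0.004, -1.0, -0.001]]
contact_force: [-10.6, 4.6, 28.2]
finger_gap: 0.0171
[-9.10638822  3.8328708  29.56322795] [-0.07  0.08  0.04 -0.02  0.04  0.02]
```

View pics/final.png

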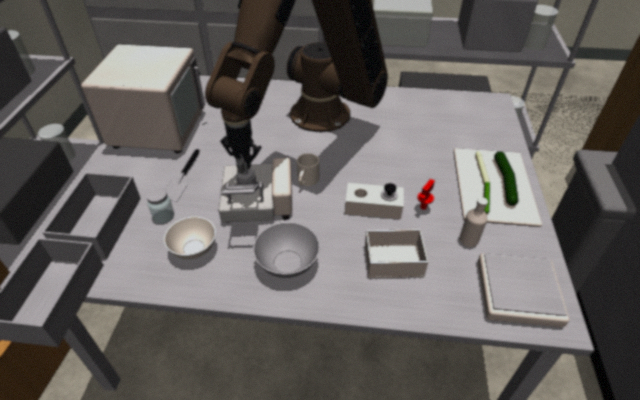

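The last picture shows the bystanders where they started, the hold-down arm lying back, and the shaft in the hub. The push is steady at about 29 N, so I'm handing in.

```bash
python3 -c "
from cell import arm
print(arm.close_job()); print(arm.sense()['tcp_pos'],arm.sense()['contact_force'])"
```

```text
the job is handed in; nothing more can be done
None
the job is handed in; nothing more can be done
```

The job is done and handed in at about 18 s of the 64 s allowed. I swung the hold-down arm over centre onto its stop and lifted the shaft out of the rack. It went into the hub with its key already lined up with the keyway seen from above (about -17° in the world frame), and I pressed it home.

**Last checks:**
- **Seating:** the collar sits on a hard stop. The TCP stayed at 0.1478 m while the push rose from 20 to 31 N, which matches the height worked out from the rack grasp.
- **Hold:** it held steady for about 1 s before hand-in at about 29 N down, with the shaft still gripped (finger gap 17 mm) and the gripper set to 90 N.
- **Pictures:** the hold-down arm lies back, and the other things, including the red look-alike, appear where they started.

**Not ideal:** a sideways force of about 10 N on the tool remained while pressing. Moving the tool 0.5 mm sideways barely reduced it, and I left it, well under the limits. The keyway angle measured -17° from one view and -16° from a second, and I inserted between the two. I could not read the ejector's travel directly, and after hand-in no state could be read.

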